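Shift the topping containers to the bench rack in the same order

TASK

The four topping containers have drained: move them from the steel draining rack to the beech bench rack beyond it, one standing upright and flat in the middle of each white tray, in the same order along the row as they stand now (the leftmost into the leftmost tray, and so on), because the baker reaches for them by place. Let go of all of them and leave the green bottle and the ramekin standing where they are.

Things in the scene. Friction and masses are not known exactly. Their poses are not given: they have to be found in the camera images.
- dredger_mid (a point): Sugar dredger: plain round stainless steel can with a slightly wider collar and a domed, pierced top. 56 mm diameter (collar 58 mm, from 70 to 82 mm up), 96.5 mm tall, 0.18 to 0.29 kg. Stands in the row on the draining rack, its underside 50 mm above the table. Point: centre of the container, half-way up, on its upright axis; z up its axis. 
- jar_mid (a point): Round amber glass spice jar with a narrower black screw cap. 50 mm diameter up to 60 mm height, cap 44 mm diameter, 84 mm tall, 0.16 to 0.26 kg. Stands in the row on the draining rack, its underside 50 mm above the table. Point: centre of the container, half-way up, on its upright axis; z up its axis. 
- tin_mid (a point): Square aluminium tin with a flat slip lid. Body 46 mm square up to 60 mm height, lid 47.5 mm square above that, 76 mm tall, 0.14 to 0.24 kg. Stands in the row on the draining rack, its underside 50 mm above the table. Its flat sides are within about 7 degrees of parallel to the row. Point: centre of the container, half-way up, on its upright axis; z up its axis. x and y are square to its flat sides.
- pot_mid (a point): Round white ceramic pot with a beech lid and small knob. 56 mm diameter from 7 to 50 mm height, lid 52 mm diameter, 84 mm tall with the knob, 0.20 to 0.33 kg. Stands in the row on the draining rack, its underside 50 mm above the table. Point: centre of the container, half-way up, on its upright axis; z up its axis. 
- tray_a_in (a point): One of four identical fixed square white melamine trays, side by side 88 mm apart in the beech bench rack, the row farther from the robot. 84 mm outside, 78 mm inside, rim 10 mm over the floor. The rack rises at most 20 mm over the tray floors. Point: centre of inner floor, 37 mm above the table (marble 20 mm); y along the row, x across it, away from the robot. The letter says nothing of its place.
- tray_b_in (a point): One of four identical fixed square white melamine trays, side by side 88 mm apart in the beech bench rack, the row farther from the robot. 84 mm outside, 78 mm inside, rim 10 mm over the floor. The rack rises at most 20 mm over the tray floors. Point: centre of inner floor, 37 mm above the table (marble 20 mm); y along the row, x across it, away from the robot. The letter says nothing of its place.
- tray_c_in (a point): One of four identical fixed square white melamine trays, side by side 88 mm apart in the beech bench rack, the row farther from the robot. 84 mm outside, 78 mm inside, rim 10 mm over the floor. The rack rises at most 20 mm over the tray floors. Point: centre of inner floor, 37 mm above the table (marble 20 mm); y along the row, x across it, away from the robot. The letter says nothing of its place.
- tray_d_in (a point): One of four identical fixed square white melamine trays, side by side 88 mm apart in the beech bench rack, the row farther from the robot. 84 mm outside, 78 mm inside, rim 10 mm over the floor. The rack rises at most 20 mm over the tray floors. Point: centre of inner floor, 37 mm above the table (marble 20 mm); y along the row, x across it, away from the robot. The letter says nothing of its place.
- bottle_mid (a point): Bystander: round green glass bottle with a black cap, 52 mm diameter, 170 mm tall, standing loose on the marble near one end of the two racks. Point: half-way up its axis.
- ramekin_mid (a point): Bystander: empty white ceramic ramekin, 80 mm across the rim, 45 mm tall, standing loose on the marble near the other end of the racks. Point: half-way up its axis.
Mind the look-alikes: they are no part of the job. What is shaped like the part that bears pot_mid but blue is not meant. What is shaped like the part that bears tin_mid but blue is not meant.

How it is judged:
At the end, for the whole second after the job is handed in: Each container stands upright (within 0.1 rad), released and at rest, flat on the floor of the tray that has the same place in its row as the container had on the draining rack; centre within 16 mm horizontally of the tray centre and at most 4 mm above standing height (horizontal distance between dredger_mid and tray_c_in below 0.016 m and z of dredger_mid in the frame of tray_c_in below 0.05225 m and angle between each of dredger_mid, jar_mid, tin_mid, pot_mid's own z axis and vertical below 0.1 rad and linear speed of each of dredger, jar, tin, pot below 0.01 m/s and angular speed of each of dredger, jar, tin, pot below 0.1 rad/s and horizontal distance between jar_mid and tray_a_in below 0.016 m and z of jar_mid in the frame of tray_a_in below 0.046 m and horizontal distance between tin_mid and tray_d_in below 0.016 m and z of tin_mid in the frame of tray_d_in below 0.042 m and horizontal distance between pot_mid and tray_b_in below 0.016 m and z of pot_mid in the frame of tray_b_in below 0.046 m); the robot touches nothing.
It fails at once if the green bottle is shifted by more than 30 mm or tipped over (distance of bottle_mid from where it was at the start of the episode above 0.03 m or angle between bottle_mid's own z axis and vertical above 0.4 rad).
It fails at once if the ramekin is shifted by more than 30 mm or tipped over (distance of ramekin_mid from where it was at the start of the episode above 0.03 m or angle between ramekin_mid's own z axis and vertical above 0.4 rad).
It also fails if it takes over 109 s, if anything falls off the work surface, if the arm or the gripper's body presses on something with over 40 N, if the wrist force passes 120 N, or if a joint passes its speed limit or range.

ROBOT

A 6-joint arm with a two-finger parallel gripper is mounted at the origin on the work surface. World frame = base frame: x ahead of the robot, y to its left, z up, the work surface at z = 0. Lengths are in m, angles in rad, forces in N, time in s.
With the tool pointing down it reaches from about 0.35 to 0.875 m from the base axis. Payload 4.2 kg.
Tool frame: the origin (TCP) lies between the finger pads; the fingertips stand 19 mm ahead of it and the grasp point (between the pads) is the TCP; z points along the fingers, y is the line along which they close (so a half turn about z gives the same grasp; the last joint's range is limited). The gripper opens to 87 mm and grips with 3 to 60 N. Pads are 19 mm wide; open, the fingers measure 117 mm over their backs; the gripper's body (75 mm by 190 mm) begins 51 mm behind the grasp point.
Start: joints at [-0.866, 0.385, 0.008, 0, -1.194, -0.259], TCP at [0.269, -0.564, 0.242] pointing down, gripper open.
Joint ranges: [-3.14, 3.14], [-1.21, 2.06], [-1.07, 1.41], [-3.16, 2.05], [-2.99, -0.16], [-3.1, 3.1]. Speed limits (rad/s): [2.79, 2.79, 3.14, 3.14, 3.14, 3.14].

INTERFACE

Orientations are given as a rotation vector (axis times angle).
In Python, from workcell import ctrl gives the robot as it stands. The module is installed in compiled form; this text tells all that it offers.
- The arm moves only by the shell command python3 -m handwheel 'ROWS' [OPENING] [FORCE]. ROWS is JSON, a list of rows, each a list of 2 entries, a list of its own where there are three numbers: the shift along the world's x, y, z in units of 40 mm (1.0 is 40 mm), then the turn, a rotation vector about the world's x, y, z in units of 6 degrees (1.0 is 6 degrees). A call has 1 to 8 rows; each row shifts and turns the commanded pose from where the row before left it; what a row does not reach is not made up. A row lasts 1/10 s, in which the tool goes at most 50 mm and 8.59 degrees, less where a joint would pass 70% of its speed; a pose out of reach is approached as far as the arm can. A call is refused whole if a number of a shift passes 1 or a number of a turn 1, either way. A call with a gripper value outside its range is refused whole. OPENING is the opening, from -1 (shut) to 1 (fully open), set as the call begins (- or left out, the last holds). The fingers move at their own pace and stop on an object; FORCE is the grip in N (left out, the last holds). Time passes only in rows, so rows that do not move let the fingers close. It gives the time, the measured TCP pose, the force, the opening and the grip force at its end, in the units of the state.
- ctrl.state(): the state, without advancing time (a new reading comes with each control period).
- ctrl.camera(name): name is "scene" or "top" or "wrist"; returns (picture, depth): 400x640x3 uint8, red, green, blue; 400x640 float32, m along the optical axis (not along the pixel's ray), 0 where there is no reading.
- ctrl.calibration(name): a dict with "camera_matrix" (3x3 intrinsics, pixels), "world_from_camera" (4x4, takes a point from camera to world coordinates). Camera axes: x right, y up, looking along -z (the intrinsics and any distortion apply to the point x, -y, -z); pixel columns grow to the right and rows downward; lengths in m; the calibration is good to about 2 mm. A picture is of the moment at which its call begins: read the wrist's pose just before it. calibration takes no time and is no camera call; for the wrist camera it gives the pose at the moment of the call.
- ctrl.sign_off(): hands the job in; it is judged then, once.
Trained networks look in the newest picture that a camera, given by its name, has taken for a name from the list of things; names that differ only in an ending like _2 or _b are one class to them, and where a whole thing is asked for, a point or a joint stands for the part that bears it (a point fixed in the world has none). Each returns a list of dicts, best first, with "conf" (0 to 1); they miss things now and then, are a little off and sometimes report something else, mostly with a low value. They report only what shows in the picture. A call takes as long as a camera call. They do not tell look-alikes from the thing itself.
- ctrl.spot_in(thing, camera): "point" ([x, y, z] in m, in the coordinates of the camera as it stood for that picture, good to about 4 mm: the middle of the surface that is visible of it).
The state is a dict: "time": time; "joint_positions": joint angles; "joint_vel": joint speeds; "joint_efforts": joint torques, N m; "position": TCP position; "tcp_rot": TCP orientation; "wrist_force": force on the tool from outside, world axes, zero at the start; "wrist_torque": the same for the moment, N m; "opening": finger opening in m; "gripper_force": force on a finger pad.
Only numpy, scipy, OpenCV 4.12 (cv2) and the standard library are available. Lean on these libraries where they do the work, as an engineer would, in place of code of your own. Each camera call takes 0.05 s, during which the arm holds its last target. There are 200 camera calls.

## Working session

There is one attempt and no reset: what is moved stays moved. The work goes in short steps, Python scripts to look and compute and a shell command to move; the robot and the scene stay as the last step left them, time stands still between calls to the robot, and variables do not carry over. Pictures are saved under pics/ and viewed, at most 14 in all, crops included, and the job is handed in when it is done.

```bash
mkdir -p pics; cat > h.py <<'E'
import numpy as np, cv2
from workcell import ctrl
def snap(cam,fn=None):
    K=ctrl.calibration(cam); im,d=ctrl.camera(cam)
    if fn: cv2.imwrite('pics/'+fn,im[:,:,::-1])
    return im,d,np.array(K['camera_matrix']),np.array(K['world_from_camera'])
def cloud(d,K,T):
    v,u=np.mgrid[:d.shape[0],:d.shape[1]]
    P=np.stack([(u-K[0,2])/K[0,0]*d,-(v-K[1,2])/K[1,1]*d,-d],-1)
    W=P@T[:3,:3].T+T[:3,3]; W[d<=0]=np.nan; return W
E
python3 - <<'E'
from h import *
for c in('top','scene'):
    im,d,K,T=snap(c,c+'.png')
    for n in('dredger_mid','jar_mid','tin_mid','pot_mid','tray_a_in','bottle_mid','ramekin_mid'):
        print(c,n,[(np.round(T[:3,:3]@np.array(r['point'])+T[:3,3],3).tolist(),round(r['conf'],2)) for r in ctrl.spot_in(n,c)])
s=ctrl.state();print(s['position'],s['tcp_rot'],s['time'],s['opening'])
E
```

```text
top dredger_mid [([0.434, 0.204, 0.138], 0.78)]
top jar_mid [([0.444, 0.037, 0.133], 0.72)]
top tin_mid [([0.249, -0.277, 0.078], 0.73), ([0.455, -0.045, 0.126], 0.62), ([0.522, 0.328, 0.129], 0.34)]
top pot_mid [([0.457, 0.119, 0.117], 0.82), ([0.264, 0.32, 0.066], 0.66)]
top tray_a_in [([0.641, 0.047, 0.036], 0.87)]
top bottle_mid [([0.524, 0.327, 0.129], 0.66)]
top ramekin_mid [([0.544, -0.178, 0.03], 0.66)]
scene dredger_mid [([0.459, 0.195, 0.117], 0.8)]
scene jar_mid [([0.463, 0.034, 0.112], 0.86), ([0.633, 0.226, 0.038], 0.5)]
scene tin_mid [([0.477, -0.059, 0.113], 0.55)]
scene pot_mid [([0.278, 0.315, 0.051], 0.68), ([0.475, 0.115, 0.107], 0.55)]
scene tray_a_in [([0.638, 0.048, 0.033], 0.69)]
scene bottle_mid [([0.539, 0.325, 0.111], 0.66)]
scene ramekin_mid [([0.526, -0.169, 0.041], 0.8)]
[ 0.26950254 -0.56387224  0.24157165] [ 6.94508477e-01 -3.06385992e+00  1.23220982e-05] 0.8 0.0867066388713392
```

View pics/top.png

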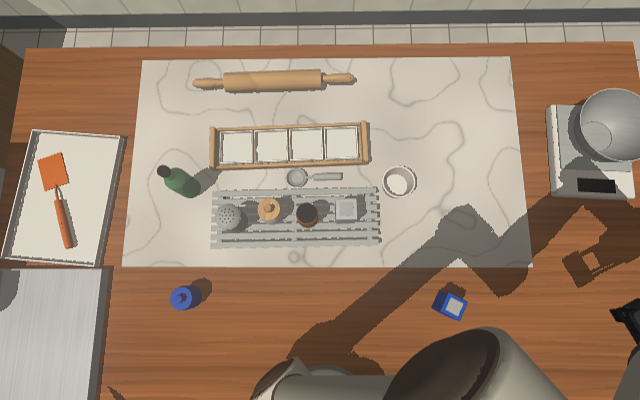

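View pics/scene.png

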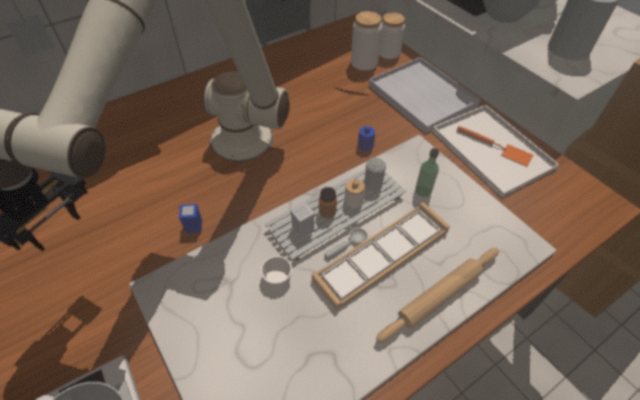

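The row from the left (large y) is dredger (228,215), pot (268,209), jar (307,214), tin (346,208). The trays run from (237,146) to (341,143). Blue look-alikes sit at (182,297) and (450,303), both off the rack.

```bash
python3 - <<'E'
from h import *
C={}
for c in('top','scene'):
    im,d,K,T=snap(c); W=cloud(d,K,T); C[c]=(im,W)
tr=[]
for n,(x,y,h) in dict(dredger=(.446,.2,.05),pot=(.466,.117,.05),jar=(.453,.036,.05),tin=(.466,-.052,.05)).items():
    for cs in (('top',),('scene',),('top','scene')):
        P=np.concatenate([C[c][1].reshape(-1,3) for c in cs])
        m=(np.hypot(P[:,0]-x,P[:,1]-y)<.04)&(P[:,2]>.075)
        Q=P[m]; 
        if len(Q)<5: continue
        xy=(Q[:,:2]*1000).astype(np.float32)
        ce,r=cv2.minEnclosingCircle(xy); print(n,cs,len(Q),'zmax',Q[:,2].max().round(3),'circ',np.round(ce),round(r,1),'rng',np.percentile(xy,[2,98],axis=0).round().tolist(),'rect',cv2.minAreaRect(xy))
for c in C:
    im,W=C[c]
    m=(W[...,2]>.028)&(W[...,2]<.07)&(abs(W[...,0]-.64)<.1)&(abs(W[...,1]-.1)<.25)&(W[...,0]>.56)
    print(c,'rack',cv2.minAreaRect((W[m][:,:2]*1000).astype(np.float32)),np.percentile(W[m][:,2],[50,80,95,99]))
    hsv=cv2.cvtColor(im,cv2.COLOR_RGB2HSV)
    w=(m&(hsv[...,1]<45)&(hsv[...,2]>150)).astype(np.uint8)
    w=cv2.morphologyEx(w,cv2.MORPH_OPEN,np.ones((3,3)))
    k,l,st,_=cv2.connectedComponentsWithStats(w,connectivity=4)
    for i in range(1,k):
        if st[i,4]>60: print(c,st[i,4],cv2.minAreaRect((W[l==i][:,:2]*1000).astype(np.float32)))
E
```

```text
dredger ('top',) 665 zmax 0.148 circ [442. 211.] 29.1 rng [[415.0, 184.0], [467.0, 236.0]] rect ((441.6922607421875, 210.71408081054688), (57.05703353881836, 56.1419563293457), 10.329827308654785)
dredger ('scene',) 482 zmax 0.148 circ [446. 211.] 29.7 rng [[425.0, 183.0], [473.0, 231.0]] rect ((447.293212890625, 208.239990234375), (56.56269454956055, 54.25413513183594), 50.9816780090332)
dredger ('top', 'scene') 1147 zmax 0.148 circ [444. 210.] 31.3 rng [[415.0, 184.0], [472.0, 234.0]] rect ((444.2773742675781, 210.0758056640625), (60.514617919921875, 58.0948600769043), 22.096336364746094)
pot ('top',) 513 zmax 0.135 circ [461. 125.] 27.8 rng [[435.0, 99.0], [483.0, 148.0]] rect ((459.13079833984375, 123.88522338867188), (53.40301513671875, 51.29022216796875), 89.1634292602539)
pot ('scene',) 394 zmax 0.135 circ [466. 123.] 28.9 rng [[442.0, 98.0], [491.0, 145.0]] rect ((464.9898681640625, 123.13497924804688), (53.26130676269531, 54.546504974365234), 73.01577758789062)
pot ('top', 'scene') 907 zmax 0.135 circ [463. 123.] 30.5 rng [[436.0, 98.0], [490.0, 147.0]] rect ((462.8557128906
[... 1756 characters left out ...]
.4720458984375, 219.42974853515625), (84.75599670410156, 77.27828979492188), 1.9177379608154297)
scene rack ((631.4230346679688, 94.61550903320312), (142.81846618652344, 486.68658447265625), 0.01587912067770958) [0.0373215  0.04365232 0.05265785 0.05621333]
scene 680 ((635.1283569335938, 218.1337432861328), (85.81868743896484, 89.84010314941406), 2.9571707248687744)
scene 738 ((637.4513549804688, 130.07699584960938), (87.35436248779297, 88.5426254272461), 0.6761381030082703)
scene 809 ((641.2241821289062, 41.983673095703125), (87.12480163574219, 90.06904602050781), 3.90366268157959)
scene 839 ((643.448974609375, -42.53521728515625), (88.20722961425781, 81.59741973876953), 0.6459290981292725)
```

```bash
python3 -m handwheel '[[[0.3,0.8,0.03],[0,0,0.69]],[[0.3,0.8,0.03],[0,0,0.69]],[[0.3,0.8,0.03],[0,0,0.69]],[[0.3,0.8,0.03],[0,0,0.69]],[[0.3,0.8,0.03],[0,0,0.69]],[[0.3,0.8,0.03],[0,0,0.69]],[[0.3,0.8,0.03],[0,0,0.69]],[[0.3,0.8,0.03],[0,0,0.69]]]' 1 25
python3 -m handwheel '[[[0.3,0.8,0.03],[0,0,0.69]],[[0.3,0.8,0.03],[0,0,0.69]],[[0.3,0.8,0.03],[0,0,0.69]],[[0.3,0.8,0.03],[0,0,0.69]],[[0.3,0.8,0.03],[0,0,0.69]],[[0.3,0.8,0.03],[0,0,0.69]],[[0.3,0.8,0.03],[0,0,0.69]],[[0.3,0.8,0.03],[0,0,0.69]]]'
cat >> h.py <<'E'
def st():
    from scipy.spatial.transform import Rotation as R
    s=ctrl.state(); M=R.from_rotvec(s['tcp_rot']).as_matrix()
    print('t',round(s['time'],2),'pos',np.round(s['position'],4),'tool y deg',round(np.degrees(np.arctan2(M[1,1],M[0,1])),1),'tilt',np.degrees(np.arccos(-M[2,2])).round(2),'open',round(s['opening'],4),'F',np.round(s['wrist_force'],1))
E
python3 - <<'E'
from h import *
st(); im,d,K,T=snap('wrist','w1.png'); st()
W=cloud(d,K,T); m=(abs(W[...,0]-.462)<.04)&(abs(W[...,1]+.048)<.04)&(W[...,2]>.115)&(W[...,2]<.16)
print(m.sum(), cv2.minAreaRect((W[m][:,:2]*1000).astype(np.float32)))
E
```

```text
time: 1.7
position: [0.3658, -0.3066, 0.2515]
tcp_rot: [-1.543, 2.736, -0.001]
wrist_force: [1.6, 0.6, -0.6]
opening: 0.0867
gripper_force: 0.0
time: 2.5
position: [0.4618, -0.0505, 0.2612]
tcp_rot: [-2.259, 2.183, -0.001]
wrist_force: [1.7, -0.4, 0.6]
opening: 0.087
gripper_force: 0.0
t 2.5 pos [ 0.4618 -0.0505  0.2612] tool y deg -178.0 tilt 0.05 open 0.087 F [ 1.7 -0.4  0.6]
t 2.55 pos [ 0.464  -0.0476  0.2613] tool y deg -177.7 tilt 0.2 open 0.0874 F [1.5 2.9 0.4]
2837 ((459.7326354980469, -48.54167938232422), (47.52058029174805, 47.165626525878906), 1.4224308729171753)
```

View pics/w1.png

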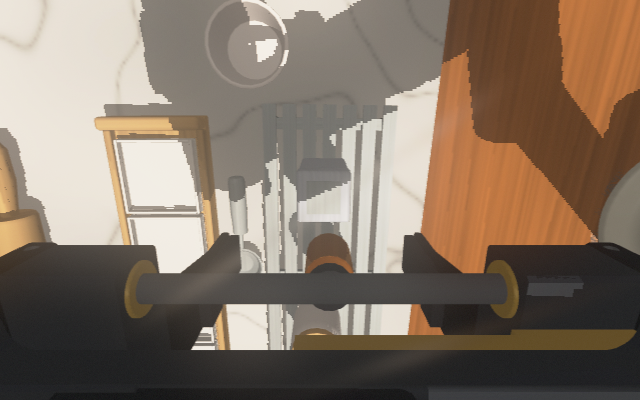

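The tin is at (325,195) between the open fingers, clear on both sides; it measures (0.460, -0.0485).

```bash
python3 -m handwheel '[[[-0.1,-0.02,-0.8],[0,0,0]],[[0,0,-0.8],[0,0,0]],[[0,0,-0.8],[0,0,0]],[[0,0,-0.8],[0,0,0]],[[0,0,-0.6],[0,0,0]],[[0,0,-0.4],[0,0,0]],[[0,0,-0.08],[0,0,0]],[[0,0,0],[0,0,0]]]' 1 25
python3 -m handwheel '[[[0,0,0],[0,0,0]],[[0,0,0],[0,0,0]],[[0,0,0],[0,0,0]],[[0,0,0],[0,0,0]],[[0,0,0],[0,0,0]],[[0,0,0],[0,0,0]]]' -1 25
python3 -c "from h import *;st()"
```

```text
time: 3.35
position: [0.4576, -0.0527, 0.0895]
tcp_rot: [2.256, -2.186, -0.0]
wrist_force: [0.3, -0.5, 0.6]
opening: 0.0873
gripper_force: 0.0
time: 3.95
position: [0.4582, -0.0526, 0.0899]
tcp_rot: [-2.255, 2.185, -0.002]
wrist_force: [-0.5, -0.6, -0.6]
opening: 0.0473
gripper_force: 25.5
t 3.95 pos [ 0.4582 -0.0526  0.0899] tool y deg -178.2 tilt 0.11 open 0.0473 F [-0.5 -0.6 -0.6]
```

```bash
python3 -m handwheel '[[[0,0,0.3],[0,0,0]],[[0,0,0.6],[0,0,0]],[[0,0,0.6],[0,0,0]],[[0.5,0.12,0],[0,0,0]],[[0.8,0,0],[0,0,0]],[[0.8,0,0],[0,0,0]],[[0.8,0,0],[0,0,0]],[[0.8,0,0],[0,0,0]]]'
python3 -m handwheel '[[[0.6,0,0],[0,0,0]],[[0.34,0,0],[0,0,0]],[[0,0,0],[0,0,0]],[[0,0,-0.5],[0,0,0]],[[0,0,-0.5],[0,0,0]],[[0,0,-0.4],[0,0,0]],[[0,0,-0.2],[0,0,0]],[[0,0,0],[0,0,0]]]'
python3 - <<'E'
from h import *
st()
for c in('top','scene'):
    im,d,K,T=snap(c,c+'2.png'); W=cloud(d,K,T)
    m=(abs(W[...,0]-.643)<.05)&(abs(W[...,1]+.044)<.05)&(W[...,2]>.08)&(W[...,2]<.135)
    print(c,m.sum())
E
python3 -c "
import cv2;a=cv2.imread('pics/scene2.png')[190:330,230:470];cv2.imwrite('pics/s2c.png',cv2.resize(a,None,fx=3,fy=3))"
```

```text
time: 4.75
position: [0.606, -0.0479, 0.1486]
tcp_rot: [2.254, -2.186, -0.003]
wrist_force: [0.1, -0.1, -1.0]
opening: 0.047
gripper_force: 24.9
time: 5.55
position: [0.6415, -0.048, 0.084]
tcp_rot: [2.253, -2.185, -0.004]
wrist_force: [-0.2, 0.5, -2.0]
opening: 0.0476
gripper_force: 24.9
t 5.55 pos [ 0.6415 -0.048   0.084 ] tool y deg -178.2 tilt 0.22 open 0.0476 F [-0.2  0.5 -2. ]
top 62
scene 91
```

View pics/s2c.png

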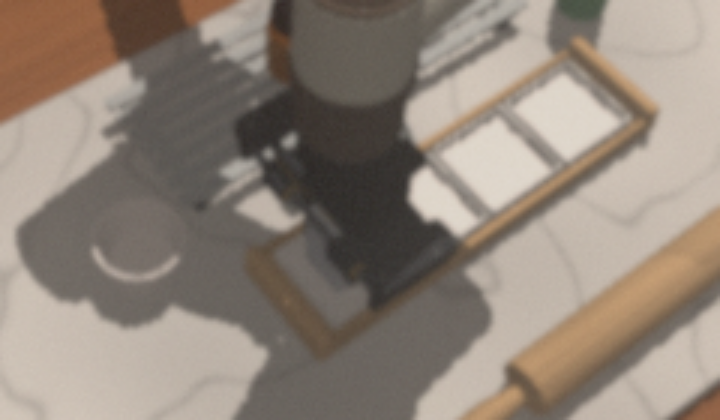

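The tin hangs inside tray d at about (340,270) in the crop, still some 7 mm up (my rows summed to -1.6); lowering further.

```bash
python3 -m handwheel '[[[0,0,-0.1],[0,0,0]],[[0,0,-0.07],[0,0,0]],[[0,0,0],[0,0,0]],[[0,0,0],[0,0,0]]]'
python3 -c "from h import *;st()"
```

```text
time: 6.05
position: [0.6431, -0.0479, 0.0789]
tcp_rot: [-2.256, 2.186, -0.0]
wrist_force: [0.3, 0.4, -1.5]
opening: 0.0473
gripper_force: 24.9
t 6.05 pos [ 0.6431 -0.0479  0.0789] tool y deg -178.2 tilt 0.01 open 0.0473 F [ 0.3  0.4 -1.5]
```

```bash
python3 -m handwheel '[[[0,0,-0.03],[0,0,0]],[[0,0,0],[0,0,0]],[[0,0,0],[0,0,0]]]'
python3 -m handwheel '[[[0,0,0],[0,0,0]],[[0,0,0],[0,0,0]],[[0,0,0],[0,0,0]],[[0,0,0.5],[0,0,0]],[[0,0,0.8],[0,0,0]],[[0,0,0.8],[0,0,0]],[[0,0,0.8],[0,0,0]],[[-0.3,0.3,0.4],[0,0,0]]]' 0.6
python3 -c "from h import *;st()"
```

```text
time: 6.35
position: [0.6431, -0.0479, 0.0775]
tcp_rot: [2.256, -2.187, -0.0]
wrist_force: [0.4, 0.4, -2.2]
opening: 0.0467
gripper_force: 24.9
time: 7.15
position: [0.6332, -0.0367, 0.2132]
tcp_rot: [-2.251, 2.185, -0.008]
wrist_force: [0.4, 0.4, 0.1]
opening: 0.0693
gripper_force: 0.0
t 7.15 pos [ 0.6332 -0.0367  0.2132] tool y deg -178.3 tilt 0.37 open 0.0693 F [0.4 0.4 0.1]
```

```bash
python3 -m handwheel '[[[-0.75,0.31,0],[0,0,0]],[[-0.75,0.31,0],[0,0,0]],[[-0.75,0.31,0],[0,0,0]],[[-0.75,0.31,0],[0,0,0]],[[-0.75,0.31,0],[0,0,0]],[[-0.75,0.31,0],[0,0,0]],[[0,0,0],[0,0,0]],[[0,0,0],[0,0,0]]]' 1
python3 - <<'E'
from h import *
st()
im,d,K,T=snap('wrist','w3.png');W=cloud(d,K,T)
m=(abs(W[...,0]-.453)<.04)&(abs(W[...,1]-.039)<.045)&(W[...,2]>.085)&(W[...,2]<.15)
print(m.sum(),cv2.minEnclosingCircle((W[m][:,:2]*1000).astype(np.float32)))
im,d,K,T=snap('scene');W=cloud(d,K,T)
m=(abs(W[...,0]-.643)<.05)&(abs(W[...,1]+.044)<.05)&(W[...,2]>.06)
print('tin',m.sum(),cv2.minAreaRect((W[m][:,:2]*1000).astype(np.float32)),np.percentile(W[m][:,2],[90,98]))
E
```

```text
time: 7.95
position: [0.4512, 0.0389, 0.2104]
tcp_rot: [-2.256, 2.184, -0.002]
wrist_force: [-0.6, 0.1, 0.8]
opening: 0.0869
gripper_force: 0.0
t 7.95 pos [0.4512 0.0389 0.2104] tool y deg -178.1 tilt 0.13 open 0.0869 F [-0.6  0.1  0.8]
3839 ((451.113525390625, 39.32134246826172), 24.803863525390625)
tin 567 ((646.5702514648438, -43.79679870605469), (50.240203857421875, 48.38740539550781), 1.8230125904083252) [0.11354098 0.11517023]
```

View pics/w3.png

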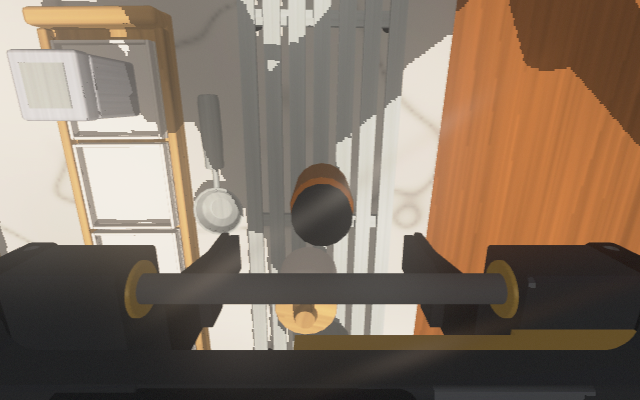

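The tin stands in the end tray (~(60,85)); the jar (320,210) is centred between the fingers. Scene depth puts the tin about 3 mm from the tray centre.

```bash
python3 -m handwheel '[[[0,0,-0.7],[0,0,0]],[[0,0,-0.8],[0,0,0]],[[0,0,-0.7],[0,0,0]],[[0,0,-0.5],[0,0,0]],[[0,0,-0.2],[0,0,0]],[[0,0,0],[0,0,0]]]'
python3 -m handwheel '[[[0,0,0],[0,0,0]],[[0,0,0],[0,0,0]],[[0,0,0],[0,0,0]],[[0,0,0],[0,0,0]],[[0,0,0],[0,0,0]],[[0,0,0],[0,0,0]]]' -1 25
```

```text
time: 8.65
position: [0.4513, 0.0381, 0.0925]
tcp_rot: [2.253, -2.186, -0.001]
wrist_force: [0.3, 0.1, 0.5]
opening: 0.0869
gripper_force: 0.0
time: 9.25
position: [0.4512, 0.0386, 0.0938]
tcp_rot: [-2.256, 2.186, -0.0]
wrist_force: [-0.2, 0.8, 1.7]
opening: 0.0492
gripper_force: 25.0
```

```bash
python3 -m handwheel '[[[0,0,0.3],[0,0,0]],[[0,0,0.6],[0,0,0]],[[0,0,0.6],[0,0,0]],[[0.5,0.11,0],[0,0,0]],[[0.8,0,0],[0,0,0]],[[0.8,0,0],[0,0,0]],[[0.8,0,0],[0,0,0]],[[0.8,0,0],[0,0,0]]]'
python3 -m handwheel '[[[0.6,0,0],[0,0,0]],[[0.42,0,0],[0,0,0]],[[0,0,-0.4],[0,0,0]],[[0,0,-0.5],[0,0,0]],[[0,0,-0.5],[0,0,0]],[[0,0,-0.3],[0,0,0]],[[0,0,-0.1],[0,0,0]],[[0,0,0],[0,0,0]]]'
python3 -m handwheel '[[[0,0,-0.02],[0,0,0]],[[0,0,0],[0,0,0]],[[0,0,0],[0,0,0]]]'
```

```text
time: 10.05
position: [0.5997, 0.0428, 0.1527]
tcp_rot: [2.254, -2.186, -0.002]
wrist_force: [-0.3, -0.4, -2.4]
opening: 0.0493
gripper_force: 25.0
time: 10.85
position: [0.6397, 0.0429, 0.0816]
tcp_rot: [2.256, -2.186, -0.0]
wrist_force: [-0.5, 0.4, -1.3]
opening: 0.0497
gripper_force: 25.0
time: 11.15
position: [0.6401, 0.043, 0.081]
tcp_rot: [-2.255, 2.186, -0.0]
wrist_force: [1.1, 0.4, -2.2]
opening: 0.0491
gripper_force: 25.0
```

```bash
python3 -m handwheel '[[[0,0,0],[0,0,0]],[[0,0,0],[0,0,0]],[[0,0,0],[0,0,0]],[[0,0,0.5],[0,0,0]],[[0,0,0.8],[0,0,0]],[[0,0,0.8],[0,0,0]],[[0,0,0.8],[0,0,0]],[[0,0,0.3],[0,0,0]]]' 0.6
python3 -m handwheel '[[[-0.74,0.34,0],[0,0,0]],[[-0.74,0.34,0],[0,0,0]],[[-0.74,0.34,0],[0,0,0]],[[-0.75,0.33,0],[0,0,0]],[[-0.75,0.33,0],[0,0,0]],[[-0.75,0.33,0],[0,0,0]],[[0,0,0],[0,0,0]],[[0,0,0],[0,0,0]]]' 1
python3 - <<'E'
from h import *
st()
im,d,K,T=snap('wrist','w4.png');W=cloud(d,K,T)
m=(abs(W[...,0]-.461)<.04)&(abs(W[...,1]-.123)<.045)&(W[...,2]>.085)&(W[...,2]<.15)
print(m.sum(),cv2.minEnclosingCircle((W[m][:,:2]*1000).astype(np.float32)))
im,d,K,T=snap('scene');W=cloud(d,K,T)
m=(abs(W[...,0]-.640)<.05)&(abs(W[...,1]-.043)<.05)&(W[...,2]>.06)
print('jar',m.sum(),cv2.minAreaRect((W[m][:,:2]*1000).astype(np.float32)),np.percentile(W[m][:,2],[90,98]))
E
```

```text
time: 11.95
position: [0.6417, 0.0431, 0.2132]
tcp_rot: [-2.252, 2.182, -0.007]
wrist_force: [0.6, -0.4, -0.8]
opening: 0.0693
gripper_force: 0.0
time: 12.75
position: [0.4608, 0.1236, 0.2089]
tcp_rot: [-2.257, 2.185, -0.0]
wrist_force: [1.0, 0.4, 0.1]
opening: 0.0868
gripper_force: 0.0
t 12.75 pos [0.4608 0.1236 0.2089] tool y deg -178.1 tilt 0.03 open 0.0868 F [1.  0.4 0.1]
4146 ((461.37066650390625, 124.3733901977539), 27.62225914001465)
jar 462 ((644.5470581054688, 42.24339294433594), (46.00532150268555, 47.24349594116211), 5.05904483795166) [0.12111158 0.12260898]
```

View pics/w4.png

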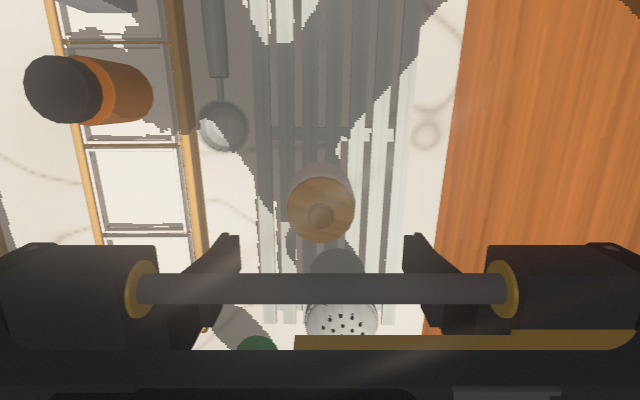

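The jar stands upright in its tray (~(90,92)); the pot (320,208) is centred. Going down on it.

```bash
python3 -m handwheel '[[[0,0,-0.75],[0,0,0]],[[0,0,-0.8],[0,0,0]],[[0,0,-0.7],[0,0,0]],[[0,0,-0.5],[0,0,0]],[[0,0,-0.25],[0,0,0]],[[0,0,-0.05],[0,0,0]],[[0,0,0],[0,0,0]]]'
python3 -m handwheel '[[[0,0,0],[0,0,0]],[[0,0,0],[0,0,0]],[[0,0,0],[0,0,0]],[[0,0,0],[0,0,0]],[[0,0,0],[0,0,0]],[[0,0,0],[0,0,0]]]' -1 30
```

```text
time: 13.55
position: [0.4618, 0.1234, 0.0869]
tcp_rot: [-2.255, 2.187, -0.0]
wrist_force: [-0.8, -0.1, 0.2]
opening: 0.0867
gripper_force: 0.0
time: 14.15
position: [0.4613, 0.1234, 0.087]
tcp_rot: [-2.256, 2.186, -0.0]
wrist_force: [-0.5, 0.6, 1.4]
opening: 0.0549
gripper_force: 29.9
```

```bash
python3 -m handwheel '[[[0,0,0.3],[0,0,0]],[[0,0,0.6],[0,0,0]],[[0,0,0.6],[0,0,0]],[[0.5,0.17,0],[0,0,0]],[[0.8,0,0],[0,0,0]],[[0.8,0,0],[0,0,0]],[[0.8,0,0],[0,0,0]],[[0.7,0,0],[0,0,0]]]'
python3 -m handwheel '[[[0.5,0,0],[0,0,0]],[[0.3,0,0],[0,0,0]],[[0,0,-0.4],[0,0,0]],[[0,0,-0.5],[0,0,0]],[[0,0,-0.5],[0,0,0]],[[0,0,-0.3],[0,0,0]],[[0,0,-0.1],[0,0,0]],[[0,0,0],[0,0,0]]]'
python3 -m handwheel '[[[0,0,-0.02],[0,0,0]],[[0,0,0],[0,0,0]],[[0,0,0],[0,0,0]]]'
```

```text
time: 14.95
position: [0.6059, 0.1299, 0.1457]
tcp_rot: [2.254, -2.186, -0.002]
wrist_force: [0.0, -0.0, -0.9]
opening: 0.055
gripper_force: 29.9
time: 15.75
position: [0.6369, 0.1301, 0.0747]
tcp_rot: [2.255, -2.186, -0.0]
wrist_force: [-1.1, 0.6, -1.5]
opening: 0.0551
gripper_force: 29.9
time: 16.05
position: [0.6373, 0.1302, 0.0741]
tcp_rot: [-2.255, 2.186, -0.0]
wrist_force: [0.6, 0.2, -1.4]
opening: 0.0553
gripper_force: 29.9
```

```bash
python3 -m handwheel '[[[0,0,0],[0,0,0]],[[0,0,0],[0,0,0]],[[0,0,0],[0,0,0]],[[0,0,0.5],[0,0,0]],[[0,0,0.8],[0,0,0]],[[0,0,0.8],[0,0,0]],[[0,0,0.8],[0,0,0]],[[0,0,0.5],[0,0,0]]]' 0.6
python3 -m handwheel '[[[-0.7,0.34,0],[0,0,0]],[[-0.85,0.34,0],[0,0,0]],[[-0.85,0.34,0],[0,0,0]],[[-0.85,0.33,0],[0,0,0]],[[-0.85,0.33,0],[0,0,0]],[[-0.75,0.33,0],[0,0,0]],[[0,0,0],[0,0,0]],[[0,0,0],[0,0,0]]]' 1
python3 - <<'E'
from h import *
st()
im,d,K,T=snap('wrist','w5.png');W=cloud(d,K,T)
m=(abs(W[...,0]-.443)<.04)&(abs(W[...,1]-.21)<.045)&(W[...,2]>.085)&(W[...,2]<.16)
print(m.sum(),cv2.minEnclosingCircle((W[m][:,:2]*1000).astype(np.float32)))
im,d,K,T=snap('scene');W=cloud(d,K,T)
m=(abs(W[...,0]-.640)<.05)&(abs(W[...,1]-.131)<.05)&(W[...,2]>.06)
print('pot',m.sum(),cv2.minAreaRect((W[m][:,:2]*1000).astype(np.float32)),np.percentile(W[m][:,2],[90,98]))
E
```

```text
time: 16.85
position: [0.6381, 0.1303, 0.2135]
tcp_rot: [-2.253, 2.183, -0.004]
wrist_force: [0.7, 0.5, -0.0]
opening: 0.0695
gripper_force: 0.0
time: 17.65
position: [0.443, 0.211, 0.2108]
tcp_rot: [-2.256, 2.183, -0.001]
wrist_force: [1.7, 0.6, 0.2]
opening: 0.0869
gripper_force: 0.0
t 17.65 pos [0.443  0.211  0.2108] tool y deg -178.1 tilt 0.11 open 0.0869 F [1.7 0.6 0.2]
5402 ((442.3702697753906, 211.47682189941406), 29.17746353149414)
pot 468 ((641.57275390625, 130.1702423095703), (53.89015197753906, 54.03972625732422), 0.3290019929409027) [0.10581291 0.11945556]
```

View pics/w5.png

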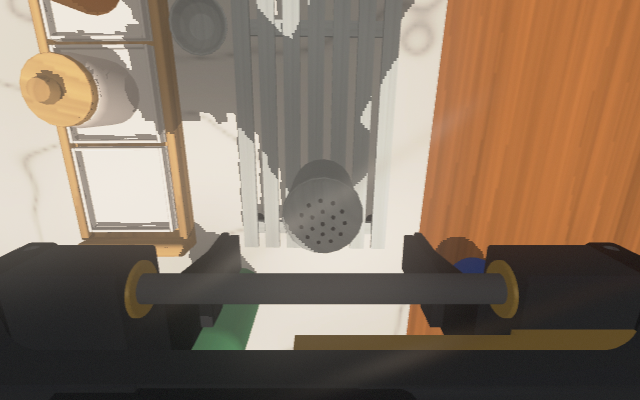

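The pot stands in its tray (~(80,90)); the dredger (322,215) is centred. The bottle is well clear to the side.

```bash
python3 -m handwheel '[[[0,0,-0.7],[0,0,0]],[[0,0,-0.7],[0,0,0]],[[0,0,-0.6],[0,0,0]],[[0,0,-0.4],[0,0,0]],[[0,0,-0.25],[0,0,0]],[[0,0,-0.05],[0,0,0]],[[0,0,0],[0,0,0]]]'
python3 -m handwheel '[[[0,0,0],[0,0,0]],[[0,0,0],[0,0,0]],[[0,0,0],[0,0,0]],[[0,0,0],[0,0,0]],[[0,0,0],[0,0,0]],[[0,0,0],[0,0,0]]]' -1 30
```

```text
time: 18.45
position: [0.4437, 0.2105, 0.102]
tcp_rot: [-2.255, 2.187, -0.0]
wrist_force: [0.2, 0.2, 0.6]
opening: 0.0869
gripper_force: 0.0
time: 19.05
position: [0.443, 0.2106, 0.1022]
tcp_rot: [-2.256, 2.186, 0.0]
wrist_force: [-1.6, -0.7, 1.9]
opening: 0.0576
gripper_force: 30.5
```

```bash
python3 -m handwheel '[[[0,0,0.3],[0,0,0]],[[0,0,0.6],[0,0,0]],[[0,0,0.6],[0,0,0]],[[0.5,0.2,0],[0,0,0]],[[0.8,0,0],[0,0,0]],[[0.8,0,0],[0,0,0]],[[0.8,0,0],[0,0,0]],[[0.8,0,0],[0,0,0]]]'
python3 -m handwheel '[[[0.65,0,0],[0,0,0]],[[0.42,0,0],[0,0,0]],[[0,0,-0.4],[0,0,0]],[[0,0,-0.5],[0,0,0]],[[0,0,-0.5],[0,0,0]],[[0,0,-0.3],[0,0,0]],[[0,0,-0.1],[0,0,0]],[[0,0,0],[0,0,0]]]'
python3 -m handwheel '[[[0,0,-0.02],[0,0,0]],[[0,0,0],[0,0,0]],[[0,0,0],[0,0,0]]]'
```

```text
time: 19.85
position: [0.5916, 0.2182, 0.1607]
tcp_rot: [2.254, -2.185, -0.002]
wrist_force: [0.3, 0.3, -2.4]
opening: 0.0578
gripper_force: 30.5
time: 20.65
position: [0.6337, 0.2185, 0.0897]
tcp_rot: [2.255, -2.186, -0.0]
wrist_force: [0.1, 0.3, -3.5]
opening: 0.0577
gripper_force: 30.3
time: 20.95
position: [0.6341, 0.2186, 0.0894]
tcp_rot: [-2.255, 2.186, -0.0]
wrist_force: [-0.3, -0.2, -2.9]
opening: 0.0572
gripper_force: 30.3
```

```bash
python3 -m handwheel '[[[0,0,0],[0,0,0]],[[0,0,0],[0,0,0]],[[0,0,0],[0,0,0]],[[0,0,0.5],[0,0,0]],[[0,0,0.8],[0,0,0]],[[0,0,0.8],[0,0,0]],[[0,0,0.8],[0,0,0]],[[0,0,0.6],[0,0,0]]]' 0.65
python3 -m handwheel '[[[-0.8,0,0.3],[0,0,0]],[[-0.8,0,0.3],[0,0,0]],[[-0.8,0,0.3],[0,0,0]],[[-0.8,0,0.3],[0,0,0]],[[-0.8,0,0.3],[0,0,0]],[[-0.8,0,0],[0,0,0]],[[0,0,0],[0,0,0]],[[0,0,0],[0,0,0]]]'
python3 - <<'E'
from h import *
st()
for c in('top','scene'):
    im,d,K,T=snap(c,c+'6.png');W=cloud(d,K,T)
    for n,x,y in(('dredger',.634,.219),('pot',.637,.131),('jar',.64,.043),('tin',.643,-.044)):
        m=(np.hypot(W[...,0]-x,W[...,1]-y)<.045)&(W[...,2]>.065)&(W[...,2]<.15)
        if m.sum(): print(c,n,m.sum(),np.round(cv2.minEnclosingCircle((W[m][:,:2]*1000).astype(np.float32))[0]),W[m][:,2].max().round(3))
cv2.imwrite('pics/s6c.png',cv2.resize(im[170:310,250:470,::-1],None,fx=3,fy=3))
E
```

```text
time: 21.75
position: [0.6346, 0.2187, 0.2323]
tcp_rot: [-2.253, 2.184, -0.003]
wrist_force: [1.0, 0.4, -1.0]
opening: 0.072
gripper_force: 0.0
time: 22.55
position: [0.4418, 0.2187, 0.2902]
tcp_rot: [-2.255, 2.184, -0.001]
wrist_force: [0.4, 0.3, 0.5]
opening: 0.0715
gripper_force: 0.0
t 22.55 pos [0.4418 0.2187 0.2902] tool y deg -178.2 tilt 0.14 open 0.0715 F [0.4 0.3 0.5]
top dredger 638 [633. 220.] 0.135
top pot 499 [635. 131.] 0.122
top jar 449 [639.  44.] 0.124
top tin 512 [643. -43.] 0.118
scene dredger 541 [637. 218.] 0.134
scene pot 444 [641. 129.] 0.12
scene jar 445 [643.  43.] 0.125
scene tin 544 [647. -44.] 0.116
```

View pics/s6c.png

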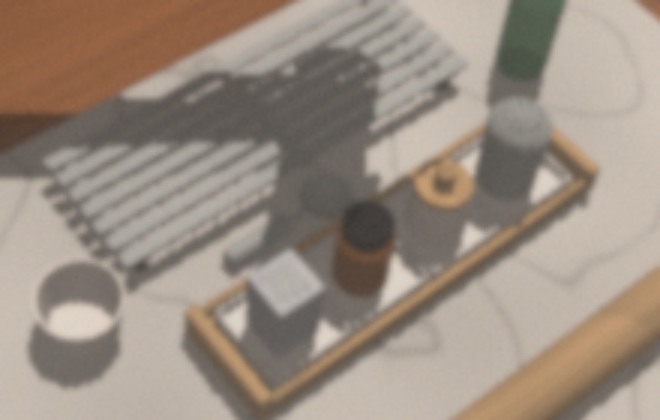

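All four stand upright in the middle of their trays in the original order: tin (283,300), jar (362,245), pot (440,210), dredger (515,150). The bottle and ramekin are standing as before.

```bash
python3 -c "from h import *;print(ctrl.sign_off())"
```

```text
the job is handed in; nothing more can be done
None
```

I moved all four containers to the bench rack in their original order. Each stands upright and released, within about 5 mm of its tray centre by the cameras. The bottle and ramekin look undisturbed, and I handed the job in at about 23 s; the sign-off returned no verdict.

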